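Make up two sold lots on the flea-market stall

ROBOT

A 6-joint arm with a two-finger parallel gripper is mounted at the origin on the work surface. World frame = base frame: x ahead of the robot, y to its left, z up, the work surface at z = 0. Lengths are in m, angles in degrees, forces in N, time in s.
With the tool pointing down it reaches from about 0.325 to 0.85 m from the base axis. Payload 4.4 kg.
Tool frame: the origin (TCP) lies at the very end of the fingers, on their centre line; the grasp point (between the pads) lies 19 mm behind it (manip.grip_depth is the z of the grasp point in the tool frame, in m); z points along the fingers, y is the line along which they close (so a half turn about z gives the same grasp; the last joint's range is limited). The gripper opens to 94 mm and grips with 3 to 60 N. Pads are 16 mm wide; open, the fingers measure 119 mm over their backs; the gripper's body (75 mm by 177 mm) begins 78 mm behind the grasp point.
Start: joints at [-75.029, 11.837, 88.321, -0, 79.842, -8.623], TCP at [0.23, -0.527, 0.205] pointing down, gripper open.
Joint ranges: [-156.59, 156.59], [-49.26, 127.26], [12.9, 141.05], [-63.56, 243.56], [4.71, 150.69], [-161.64, 161.64]. Speed limits (degrees/s): [159.86, 159.86, 180, 180, 180, 180].

INTERFACE

Orientations are given as a 3x3 rotation matrix whose columns are the frame's x, y, z axes.
In Python, from station import manip gives the robot as it stands.
- The arm moves only by the tool play_rows, never from a script. Its argument "plan" is a list of rows, each a list of 4 numbers: the shift along the tool's x, y, z normalised to -1 to 1, where 1 is 20 mm, then the turn about the tool's z normalised to -1 to 1, where 1 is 4 degrees. In form: [[x, y, z, yaw], ...]. A call has 1 to 5 rows; each row shifts and turns the commanded pose from where the row before left it, along the tool's axes as they then stand; what a row does not reach is not made up. A row lasts 1/10 s, in which the tool goes at most 50 mm and 8.59 degrees, less where a joint would pass 70% of its speed; a pose out of reach is approached as far as the arm can. A call with a number of a shift or a turn outside -1 to 1 is refused whole. A call with a gripper value outside its range is refused whole. "jaw" is the finger opening in mm, from 0 to 94, set as the call begins (left out, the last holds). The fingers move at their own pace and stop on an object; "force" is the grip in N (left out, the last holds). Time passes only in rows, so rows that do not move let the fingers close. It gives the time, the measured TCP pose, the force, the opening and the grip force at its end, in the units of the state.
- manip.read_state(): the state, without advancing time (a new reading comes with each control period).
- manip.get_image(name): name is "scene" or "top"; returns a dict with "color" (384x512x3 uint8, red, green, blue), "z_map" (384x512 float32, m along the optical axis (not along the pixel's ray), 0 where there is no reading), "intrinsics" (3x3 intrinsics, pixels), "extrinsics" (4x4, takes a point from camera to world coordinates). Camera axes: x right, y down, z forward; pixel columns grow to the right and rows downward; lengths in m; the calibration is good to about 2 mm. A picture is of the moment at which its call begins.
- manip.finish_job(): hands the job in; it is judged then, once.
The state is a dict: "time_s": time; "qpos": joint angles; "joint_velocities": joint speeds; "effort": joint torques, N m; "tool_pos": TCP position; "ee_rot": TCP orientation; "wrist_force": force on the tool from outside, world axes, zero at the start; "wrist_torque": the same for the moment, N m; "finger_gap": opening from 0.0 (shut) to 1.0 (fully open); "grip_force": force on a finger pad.
Only numpy, scipy, OpenCV 4.12 (cv2) and the standard library are available. Lean on these libraries where they do the work, as an engineer would, in place of code of your own. Each camera call takes 0.05 s, during which the arm holds its last target. There are 200 camera calls.

TASK

Two lots on the stall have been sold: please make them up. The table lot goes in the wooden tray, one thing to a compartment and standing upright: the tall mill in the middle, the brass candlestick and the green bottle at the two ends, either way round. The coffee lot goes on the round board: the marble coaster flat in the middle with the cup upright and centred on it; set things down without dropping them, and leave the short mill, the tin and the jug where they stand.

Things in the scene. Friction and masses are not known exactly. Their poses are not given: they have to be found in the camera images.
- pepper_mill: The tall turned wooden mill, 140 mm high: foot 44 mm across up to 28 mm, slim straight waist 30 mm across from 40 to 70 mm, straight shoulder 42 mm across from 88 to 110 mm, knob 26 mm across on top. Stands upright; origin at the centre of its underside, z up. About 0.2 kg.
- candlestick: Brass candlestick, 130 mm high: round foot 46 mm across, straight stem 16 mm across from 18 to 105 mm, candle cup 28 mm across at the top. Stands upright; origin at the centre of its underside, z up. About 0.35 kg, heavier at the foot.
- bottle: Green glass bottle with a cork, 120 mm high: straight round body 42 mm across up to 85 mm, neck 20 mm across from 98 to 112 mm, cork on top. Stands upright; origin at the centre of its underside, z up. About 0.2 kg.
- coaster: Square marble coaster, 58 x 58 mm, 12 mm thick, lying flat; sides along its x and y axes; origin at the centre of its underside. About 0.1 kg.
- cup: Small white espresso cup, open at the top, mouth 56 mm across, 55 mm high, handle on its +y side; free to be held across its x axis. Stands upright; origin at the centre of its underside, z up. About 0.13 kg.
- short_mill: The short turned wooden mill of the same pattern, only 90 mm high, 44 mm across. Not part of either lot: it stays. Origin at the centre of its underside.
- tray: Open pale wooden tray fixed to the table, 80 mm (its x) by 230 mm (its y), 30 mm high, walls, dividers and floor 5 mm thick; two dividers make a row of three 70 x 70 mm compartments along y, centred at y = -75, 0 and +75 mm. Origin at the centre of its underside.
- board: Round dark wooden serving board fixed to the table, 170 mm across, with a rim: floor 8 mm above the table, rim 5 mm thick and 16 mm high. Origin at the centre of its underside.
- tea_tin: Bystander: round plain metal tin, 64 mm across, 85 mm high, standing between and beyond the two targets. Origin at the centre of its underside.
- jug: Bystander: steel jug with a handle, 84 mm across, 110 mm high, standing at the left edge of the work area. Origin at the centre of its underside.
Things that resemble listed ones, but are neither listed nor needed, are in the scene too. Of the things that look like the bottle, take the one that is farthest to the robot's left at the start.

How it is judged:
By the outcome, as a careful person would: the job done as asked, in the order asked, and still so for the second after the job is handed in, with the robot touching nothing.
It also fails if it takes over 131 s, if anything falls off the work surface, if the arm or the gripper's body presses on something with over 40 N, if the wrist force passes 120 N, or if a joint passes its speed limit or range.

## Working session

There is one attempt and no reset: what is moved stays moved. The work goes in short steps, Python scripts to look and compute and a tool call to move; the robot and the scene stay as the last step left them, time stands still between calls to the robot, and variables do not carry over. Pictures are saved under pics/ and viewed, at most 14 in all, crops included, and the job is handed in when it is done.

Besides the shell and the picture viewer there is one more tool, called after ">>>" as name([rows], argument=value, ...), one row to a line, values as JSON. play_rows: Moves the arm, as the interface text tells. Its arguments: {"type":"object","properties":{"plan":{"type":"array","items":{"type":"array","items":{"type":"number"}}},"jaw":{"type":"number"},"force":{"type":"number"}},"required":["plan"]}

```bash
mkdir -p pics; ls
python3 - <<'E'
from station import manip
import cv2,numpy as np
s=manip.read_state();print(s['time_s'],s['tool_pos'],np.round(s['ee_rot'],3).tolist(),s['finger_gap'],manip.grip_depth)
for n in('scene','top'):
    d=manip.get_image(n);cv2.imwrite(f'pics/{n}0.png',d['color'][:,:,::-1])
    np.savez(f'{n}0.npz',**d)
    print(n,d['intrinsics'].tolist(),np.round(d['extrinsics'],4).tolist())
E
```

```text
pics
0.0 [ 0.22993607 -0.52612915  0.20430262] [[0.916, 0.4, -0.001], [0.4, -0.916, 0.002], [0.0, -0.002, -1.0]] 0.9979885297339659 -0.0188
scene [[371.9225100949559, 0.0, 255.70861233872532], [0.0, 371.9225100949559, 193.28606397981744], [0.0, 0.0, 1.0]] [[-0.7454, 0.3543, -0.5647, 1.1887], [0.6664, 0.4204, -0.6158, 0.7787], [0.0193, -0.8353, -0.5495, 0.6836], [0.0, 0.0, 0.0, 1.0]]
top [[427.7775336378671, 0.0, 255.39296731294002], [0.0, 427.7775336378671, 183.55003617926783], [0.0, 0.0, 1.0]] [[0.017, -0.9939, 0.109, 0.402], [-0.9995, -0.0199, -0.0254, 0.098], [0.0274, -0.1085, -0.9937, 1.182], [0.0, 0.0, 0.0, 1.0]]
```

View pics/scene0.png

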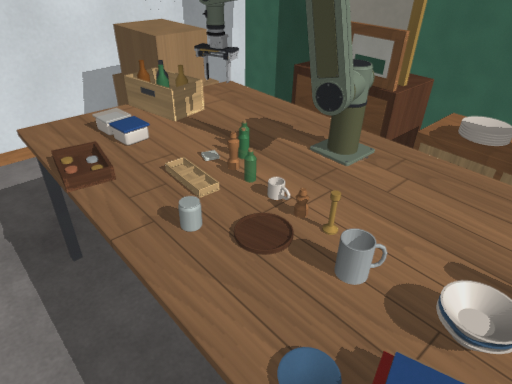

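View pics/top0.png

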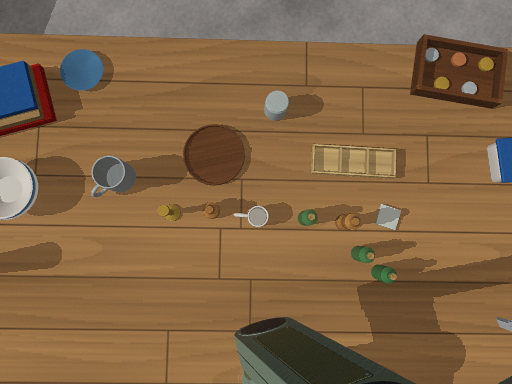

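The scene shows three bottles. In the top view they are at (307,217), (362,254) and (385,273), and robot-left is image-left, so (307,217) is the one to take. There are two mills: tall at (347,222) and short at (211,211). The candlestick is at (169,212), cup (258,216), coaster (388,216), tray (354,160), board (215,155), tin (276,105) and jug (112,175). Now I'll measure them and take one close crop.

```bash
cat > h.py <<'E'
import numpy as np,cv2
from station import manip
def cloud(d):
    K,T,z=d['intrinsics'],d['extrinsics'],d['z_map']
    v,u=np.indices(z.shape)
    P=np.stack([(u-K[0,2])/K[0,0]*z,(v-K[1,2])/K[1,1]*z,z],-1)@T[:3,:3].T+T[:3,3]
    P[z==0]=np.nan
    return P
def circ(p):  # algebraic circle fit
    A=np.c_[2*p,np.ones(len(p))];s=np.linalg.lstsq(A,(p**2).sum(1),rcond=None)[0]
    return s[:2],np.sqrt(s[2]+s[0]**2+s[1]**2)
E
python3 - <<'E'
from h import *
D={n:dict(np.load(n+'0.npz')) for n in('top','scene')}
C={n:cloud(D[n]) for n in D}
t=C['top'];m=((t[...,2]>.005)&(np.abs(t[...,1])<.6)&(t[...,0]>.28)).astype(np.uint8)
n,l,st,ce=cv2.connectedComponentsWithStats(m)
S=C['scene'].reshape(-1,3);S=S[~np.isnan(S[:,0])]
for i in range(1,n):
    if st[i,4]<40: continue
    p=t[l==i];h=np.nanmax(p[:,2]);q=p[p[:,2]>h-.008]
    lo,hi=p[:,:2].min(0)-.01,p[:,:2].max(0)+.01
    print(np.round(ce[i]),st[i,4],'h',round(h,3),'top',np.round(np.median(q,0),4),len(q),'ext',np.round(p[:,:2].min(0),3),np.round(p[:,:2].max(0),3), 'minrect',cv2.minAreaRect((q[:,:2]*1000).astype(np.float32)))
    s=S[((S[:,:2]>lo)&(S[:,:2]<hi)).all(1)]
    for a,b in((.005,.03),(.03,.06),(.06,.085),(.085,.11),(.11,.15)):
        w=np.r_[s,p];w=w[(w[:,2]>a)&(w[:,2]<b)]
        if len(w)>15:
            c,r=circ(w[:,:2]);print('   ',a,b,len(w),np.round(c,4),round(r,4))
im=D['top']['color'][190:295,150:410,::-1]
cv2.imwrite('pics/crop.png',cv2.resize(im,None,fx=3,fy=3,interpolation=cv2.INTER_CUBIC))
E
```

```text
[453.  71.] 4833 h 0.058 top [ 0.8601 -0.4603  0.0521] 513 ext [ 0.763 -0.6  ] [ 0.957 -0.368] minrect ((860.100830078125, -495.6833190917969), (232.6586151123047, 162.13705444335938), 81.45499420166016)
    0.005 0.03 4510 [ 0.856  -0.4879] 0.0807
    0.03 0.06 2247 [ 0.8581 -0.4872] 0.1043
[83. 69.] 1185 h 0.025 top [0.8463 0.5467 0.0191] 313 ext [0.78  0.501] [0.908 0.599] minrect ((839.8118896484375, 549.6968383789062), (98.09513092041016, 119.5368881225586), 89.81800842285156)
    0.005 0.03 3017 [0.8386 0.5539] 0.0405
[276. 105.] 586 h 0.091 top [0.7423 0.0166 0.0861] 344 ext [ 0.71  -0.023] [0.8   0.048] minrect ((742.8782348632812, 16.42053985595703), (56.817508697509766, 56.033199310302734), 74.28179931640625)
    0.005 0.03 209 [0.746  0.0133] 0.0343
    0.03 0.06 256 [0.7448 0.0158] 0.0325
    0.06 0.085 508 [0.7442 0.0194] 0.026
    0.085 0.11 322 [0.7435 0.0167] 0.0206
[214. 154.] 2847 h 0.024 top [0.6085 0.1868 0.0175] 217 ext [0.526 0.098] [0.697 0.269] minrect ((610.04931640625, 185.0182647705078), (167.19964599609375, 166.23538208007812), 46.819358825683594)
    0.00
[... 3332 characters left out ...]
09375), (12.688058853149414, 14.205275535583496), 2.840512990951538)
    0.005 0.03 88 [ 0.3471 -0.2172] 0.021
    0.03 0.06 112 [ 0.3477 -0.2159] 0.0201
    0.06 0.085 109 [ 0.3478 -0.2159] 0.0202
    0.085 0.11 211 [ 0.3464 -0.2162] 0.0156
    0.11 0.15 65 [ 0.3472 -0.2143] 0.0072
[384. 273.] 346 h 0.126 top [ 0.2963 -0.2711  0.1199] 35 ext [ 0.28  -0.306] [ 0.317 -0.25 ] minrect ((296.0657958984375, -270.9703674316406), (15.313793182373047, 14.260855674743652), 66.54914855957031)
    0.005 0.03 45 [ 0.2936 -0.2789] 0.027
    0.03 0.06 56 [ 0.2956 -0.272 ] 0.0206
    0.06 0.085 77 [ 0.2975 -0.271 ] 0.0199
    0.085 0.11 175 [ 0.2971 -0.2705] 0.0144
    0.11 0.15 68 [ 0.2977 -0.2699] 0.0072
```

View pics/crop.png

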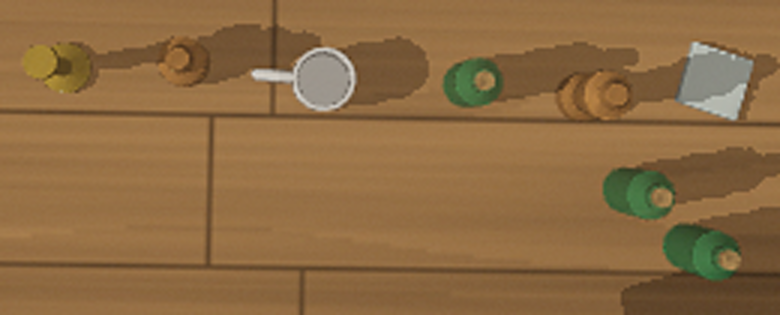

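The close crop shows, left to right: candlestick (crop 45,62), short mill (185,58), cup with its handle to the left, toward +y (322,78), wanted bottle (475,80), tall mill (605,92) and coaster (715,80). The two rejected bottles are at (650,195) and (715,255). That confirms the choices.

First I'll turn the tool so the jaws close along world x, which makes tool x/y/z equal world +y/+x/−z.

>>> play_rows([
  [0, 0, 0, -1],
  [0, 0, 0, -1],
  [0, 0, 0, -1],
  [0, 0, 0, -1],
  [0, 0, 0, -1],
], jaw=70)

```text
time_s: 0.6
tool_pos: [0.23, -0.5265, 0.2047]
ee_rot: [[0.722, 0.692, -0.0], [0.692, -0.722, 0.001], [0.001, -0.001, -1.0]]
wrist_force: [-0.4, 0.4, -0.2]
finger_gap: 0.748
grip_force: 0.0
```

>>> play_rows([
  [0, 0, 0, -1],
  [0, 0, 0, -1],
  [0, 0, 0, -1],
  [0, 0, 0, -1],
  [0, 0, 0, -1],
])

```text
time_s: 1.1
tool_pos: [0.23, -0.5265, 0.2048]
ee_rot: [[0.442, 0.897, -0.0], [0.897, -0.442, 0.001], [0.001, -0.001, -1.0]]
wrist_force: [0.3, 0.1, 0.2]
finger_gap: 0.747
grip_force: 0.0
```

>>> play_rows([
  [0, 0, 0, -1],
  [0, 0, 0, -1],
  [0, 0, 0, -1],
  [0, 0, 0, -1],
  [0, 0, 0, -1],
])

```text
time_s: 1.6
tool_pos: [0.23, -0.5264, 0.2047]
ee_rot: [[0.109, 0.994, -0.0], [0.994, -0.109, 0.001], [0.001, -0.0, -1.0]]
wrist_force: [0.1, -1.1, -0.1]
finger_gap: 0.741
grip_force: 0.0
```

>>> play_rows([
  [0, 0, 0, -1],
  [0, 0, 0, -0.6],
  [1, 1, 0, 0],
  [1, 1, 0, 0],
  [1, 1, 0, 0],
])

```text
time_s: 2.1
tool_pos: [0.2904, -0.466, 0.2048]
ee_rot: [[0.001, 1.0, -0.0], [1.0, -0.001, 0.001], [0.001, -0.0, -1.0]]
wrist_force: [0.6, -0.2, -0.9]
finger_gap: 0.747
grip_force: 0.0
```

>>> play_rows([
  [1, 1, 0, 0],
  [1, 1, 0, 0],
  [1, 1, 0, 0],
  [1, 1, 0, 0],
  [1, 1, 0, 0],
])

```text
time_s: 2.6
tool_pos: [0.3906, -0.3657, 0.2049]
ee_rot: [[0.0, 1.0, -0.001], [1.0, -0.0, 0.001], [0.001, -0.001, -1.0]]
wrist_force: [0.2, 0.1, 0.5]
finger_gap: 0.74
grip_force: 0.0
```

>>> play_rows([
  [1, 1, 0, 0],
  [1, 1, 0, 0],
  [1, 0, 0, 0],
  [1, 0, 0, 0],
  [1, 0, 0, 0],
])

```text
time_s: 3.1
tool_pos: [0.4292, -0.2655, 0.205]
ee_rot: [[0.001, 1.0, -0.001], [1.0, -0.001, 0.001], [0.001, -0.001, -1.0]]
wrist_force: [-0.0, 0.6, 0.1]
finger_gap: 0.746
grip_force: 0.0
```

>>> play_rows([
  [1, 0, 0, 0],
  [1, 0, 0, 0],
  [1, 0, 0, 0],
  [0, 0, 0, 0],
  [0, 0, 0, 0],
])

```text
time_s: 3.6
tool_pos: [0.4297, -0.2069, 0.2056]
ee_rot: [[-0.0, 1.0, 0.0], [1.0, 0.0, -0.001], [-0.001, 0.0, -1.0]]
wrist_force: [-0.9, -0.2, 0.4]
finger_gap: 0.745
grip_force: 0.0
```

>>> play_rows([
  [1, 0, 0, 0],
  [0.65, 0, 0, 0],
  [0, 0, 1, 0],
  [0, 0, 1, 0],
  [0, 0, 1, 0],
])

```text
time_s: 4.1
tool_pos: [0.4303, -0.1744, 0.1451]
ee_rot: [[0.0, 1.0, 0.001], [1.0, -0.0, -0.001], [-0.001, 0.001, -1.0]]
wrist_force: [-0.3, -0.1, -0.4]
finger_gap: 0.747
grip_force: 0.0
```

>>> play_rows([
  [0, 0, 1, 0],
  [0, 0, 1, 0],
  [0, 0, 1, 0],
  [0, 0, 0.3, 0],
  [0, 0, 0, 0],
])

```text
time_s: 4.6
tool_pos: [0.4294, -0.1738, 0.0786]
ee_rot: [[0.001, 1.0, -0.002], [1.0, -0.001, 0.001], [0.001, -0.002, -1.0]]
wrist_force: [-0.3, -0.5, -0.2]
finger_gap: 0.748
grip_force: 0.0
```

>>> play_rows([
  [0, 0, 0, 0],
  [0, 0, 0, 0],
  [0, 0, 0, 0],
  [0, 0, 0, 0],
  [0, 0, 0, 0],
], jaw=30, force=25)

```text
time_s: 5.1
tool_pos: [0.4305, -0.1743, 0.0801]
ee_rot: [[-0.0, 1.0, 0.001], [1.0, 0.0, -0.001], [-0.001, 0.001, -1.0]]
wrist_force: [-0.2, -0.3, 3.0]
finger_gap: 0.443
grip_force: 25.0
```

>>> play_rows([
  [0, 0, 0, 0],
  [0, 0, 0, 0],
  [0, 0, 0, 0],
  [0, 0, -0.5, 0],
  [0, 0, -1, 0],
])

```text
time_s: 5.6
tool_pos: [0.4281, -0.1725, 0.1078]
ee_rot: [[0.0, 1.0, -0.005], [1.0, -0.0, 0.003], [0.003, -0.005, -1.0]]
wrist_force: [0.3, -0.9, -3.1]
finger_gap: 0.436
grip_force: 25.0
```

>>> play_rows([
  [0, 0, -1, 0],
  [0, 1, 0, 0],
  [0, 1, 0, 0],
  [-0.5, 1, 0, 0],
  [-0.5, 1, 0, 0],
])

```text
time_s: 6.1
tool_pos: [0.5104, -0.1935, 0.129]
ee_rot: [[-0.001, 1.0, -0.001], [1.0, 0.001, 0.001], [0.001, -0.001, -1.0]]
wrist_force: [-0.2, -0.2, -3.2]
finger_gap: 0.438
grip_force: 25.0
```

>>> play_rows([
  [-0.3, 1, 0, 0],
  [0, 1, 0, 0],
  [0, 1, 0, 0],
  [0, 1, 0, 0],
  [0, 0.45, 0, 0],
])

```text
time_s: 6.6
tool_pos: [0.6001, -0.1996, 0.1288]
ee_rot: [[-0.0, 1.0, -0.0], [1.0, 0.0, 0.001], [0.001, -0.0, -1.0]]
wrist_force: [-1.3, 0.6, -2.5]
finger_gap: 0.441
grip_force: 25.0
```

>>> play_rows([
  [0, 0, 0, 0],
  [0, 0, 0, 0],
  [0, 0, 0.5, 0],
  [0, 0, 0.5, 0],
  [0, 0, 0, 0],
])

```text
time_s: 7.1
tool_pos: [0.5968, -0.1991, 0.1067]
ee_rot: [[0.0, 1.0, -0.005], [1.0, -0.0, 0.002], [0.002, -0.005, -1.0]]
wrist_force: [-1.2, 0.4, -2.3]
finger_gap: 0.44
grip_force: 25.0
```

```bash
cat > snap.py <<'E'
import sys
from h import *
n,name,x0,x1,y0,y1=sys.argv[1],sys.argv[2],*map(int,sys.argv[3:7])
d=manip.get_image(n);np.savez(name+'.npz',**d)
im=d['color'][y0:y1,x0:x1,::-1];cv2.imwrite(f'pics/{name}.png',cv2.resize(im,None,fx=3,fy=3,interpolation=cv2.INTER_CUBIC))
s=manip.read_state();print(s['time_s'],np.round(s['tool_pos'],4),s['finger_gap'],s['wrist_force'])
E
python3 snap.py scene m1 130 290 60 220
```

```text
7.15 [ 0.5974 -0.1994  0.1076] 0.4388868811762164 [ 0.24886544 -0.5480614  -2.39890873]
```

View pics/m1.png

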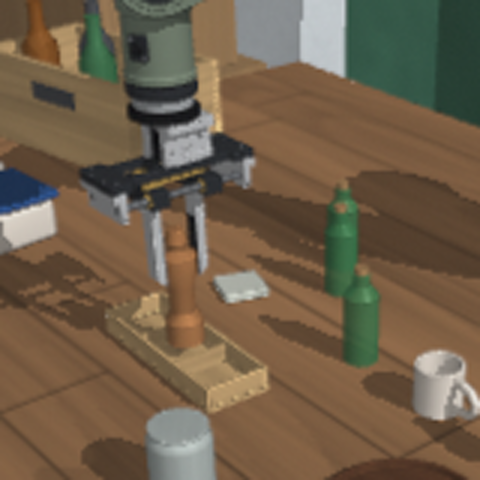

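The mill hangs upright with its foot at (185,335) in the crop, over the middle compartment. I'll lower it gently.

>>> play_rows([
  [0, 0, 0.4, 0],
  [0, 0, 0.4, 0],
  [0, 0, 0.2, 0],
  [0, 0, 0.1, 0],
  [0, 0, 0, 0],
])

```text
time_s: 7.65
tool_pos: [0.5989, -0.1998, 0.0869]
ee_rot: [[0.0, 1.0, -0.001], [1.0, -0.0, 0.0], [0.0, -0.001, -1.0]]
wrist_force: [1.1, 0.1, -1.2]
finger_gap: 0.441
grip_force: 25.0
```

>>> play_rows([
  [0, 0, 0.1, 0],
  [0, 0, 0, 0],
  [0, 0, 0, 0],
])

```text
time_s: 7.95
tool_pos: [0.5993, -0.2, 0.0857]
ee_rot: [[0.0, 1.0, 0.0], [1.0, -0.0, -0.0], [-0.0, 0.0, -1.0]]
wrist_force: [-0.3, -0.5, -2.8]
finger_gap: 0.44
grip_force: 25.0
```

>>> play_rows([
  [0, 0, 0.05, 0],
  [0, 0, 0, 0],
  [0, 0, 0, 0],
])

```text
time_s: 8.25
tool_pos: [0.5995, -0.2002, 0.0852]
ee_rot: [[0.0, 1.0, 0.001], [1.0, -0.0, -0.001], [-0.001, 0.001, -1.0]]
wrist_force: [-1.0, 0.4, 1.7]
finger_gap: 0.438
grip_force: 25.0
```

>>> play_rows([
  [0, 0, 0.05, 0],
  [0, 0, 0, 0],
  [0, 0, 0, 0],
])

```text
time_s: 8.55
tool_pos: [0.5996, -0.2004, 0.0852]
ee_rot: [[0.0, 1.0, 0.001], [1.0, -0.0, -0.001], [-0.001, 0.001, -1.0]]
wrist_force: [-1.8, 0.7, 5.7]
finger_gap: 0.443
grip_force: 25.0
```

>>> play_rows([
  [0, 0, 0, 0],
  [0, 0, 0, 0],
  [0, 0, 0, 0],
  [0, 0, 0, 0],
  [0, 0, 0, 0],
], jaw=64)

```text
time_s: 9.05
tool_pos: [0.5991, -0.1999, 0.0832]
ee_rot: [[0.0, 1.0, -0.0], [1.0, -0.0, 0.0], [0.0, -0.0, -1.0]]
wrist_force: [0.2, -0.9, 0.4]
finger_gap: 0.68
grip_force: 0.0
```

>>> play_rows([
  [0, 0, -0.5, 0],
  [0, 0, -1, 0],
  [0, 0, -1, 0],
  [0, 0, -1, 0],
  [0, 0, -1, 0],
])

```text
time_s: 9.55
tool_pos: [0.5994, -0.2001, 0.1751]
ee_rot: [[0.0, 1.0, 0.001], [1.0, -0.0, -0.0], [-0.0, 0.001, -1.0]]
wrist_force: [0.3, -0.2, 0.1]
finger_gap: 0.681
grip_force: 0.0
```

>>> play_rows([
  [0, 0, -1, 0],
  [0, 0, -0.5, 0],
  [1, 0, 0, 0],
  [1, 0, 0, 0],
  [1, 0, 0, 0],
])

```text
time_s: 10.05
tool_pos: [0.5981, -0.1372, 0.2018]
ee_rot: [[-0.0, 1.0, -0.003], [1.0, 0.0, 0.002], [0.002, -0.003, -1.0]]
wrist_force: [1.2, -0.0, -0.2]
finger_gap: 0.682
grip_force: 0.0
```

>>> play_rows([
  [1, -1, 0, 0],
  [1, -1, 0, 0],
  [1, -1, 0, 0],
  [1, -1, 0, 0],
  [1, -1, 0, 0],
])

```text
time_s: 10.55
tool_pos: [0.4967, -0.037, 0.2016]
ee_rot: [[-0.001, 1.0, -0.003], [1.0, 0.001, 0.002], [0.002, -0.003, -1.0]]
wrist_force: [0.7, 0.8, -0.3]
finger_gap: 0.683
grip_force: 0.0
```

>>> play_rows([
  [1, -1, 0, 0],
  [1, -1, 0, 0],
  [1, -0.5, 0, 0],
  [1, 0, 0, 0],
  [1, 0, 0, 0],
])

```text
time_s: 11.05
tool_pos: [0.4468, 0.0625, 0.2019]
ee_rot: [[-0.001, 1.0, -0.003], [1.0, 0.001, 0.001], [0.001, -0.003, -1.0]]
wrist_force: [0.8, 0.0, 0.4]
finger_gap: 0.677
grip_force: 0.0
```

>>> play_rows([
  [1, 0, 0, 0],
  [1, 0, 0, 0],
  [1, 0, 0, 0],
  [1, 0, 0, 0],
  [1, 0, 0, 0],
])

```text
time_s: 11.55
tool_pos: [0.4468, 0.1621, 0.2017]
ee_rot: [[-0.002, 1.0, -0.004], [1.0, 0.002, -0.0], [-0.0, -0.004, -1.0]]
wrist_force: [0.2, 0.7, -0.2]
finger_gap: 0.68
grip_force: 0.0
```

>>> play_rows([
  [1, 0, 0, 0],
  [1, 0, 0, 0],
  [1, 0, 0, 0],
  [1, 0, 0, 0],
  [1, 0, 0, 0],
])

```text
time_s: 12.05
tool_pos: [0.4465, 0.2618, 0.2016]
ee_rot: [[-0.002, 1.0, -0.004], [1.0, 0.002, -0.001], [-0.001, -0.004, -1.0]]
wrist_force: [0.0, -0.9, 0.5]
finger_gap: 0.683
grip_force: 0.0
```

>>> play_rows([
  [1, 0, 0, 0],
  [0.8, 0, 0, 0],
  [0, 0, 0, 0],
  [0, 0, 0, 0],
])

```text
time_s: 12.45
tool_pos: [0.4482, 0.2961, 0.2027]
ee_rot: [[-0.001, 1.0, -0.002], [1.0, 0.001, -0.001], [-0.001, -0.002, -1.0]]
wrist_force: [-0.2, 0.3, 0.3]
finger_gap: 0.683
grip_force: 0.0
```

```bash
python3 snap.py scene m2 130 350 80 260
```

```text
12.5 [0.4485 0.2957 0.2029] 0.6768006600273802 [ 0.43245242  1.25033502 -0.34792157]
```

View pics/m2.png

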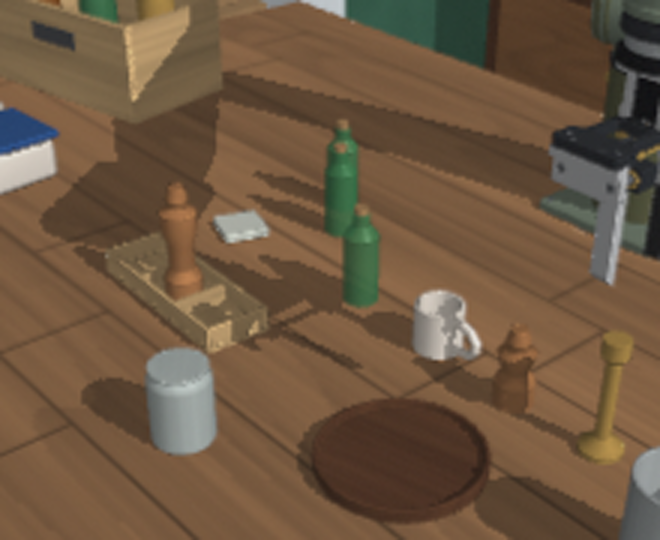

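The tall mill stands in the middle compartment at crop (183,260). Candlestick next.

>>> play_rows([
  [0, 0.05, 1, 0],
  [0, 0, 1, 0],
  [0, 0, 1, 0],
  [0, 0, 1, 0],
  [0, 0, 1, 0],
])

```text
time_s: 13.0
tool_pos: [0.4503, 0.295, 0.1028]
ee_rot: [[0.002, 1.0, 0.0], [1.0, -0.002, -0.0], [-0.0, 0.0, -1.0]]
wrist_force: [-0.7, -0.6, 0.4]
finger_gap: 0.682
grip_force: 0.0
```

>>> play_rows([
  [0, 0, 1, 0],
  [0, 0, 1, 0],
  [0, 0, 0.35, 0],
  [0, 0, 0, 0],
  [0, 0, 0, 0],
])

```text
time_s: 13.5
tool_pos: [0.4509, 0.2959, 0.0573]
ee_rot: [[0.001, 1.0, 0.001], [1.0, -0.001, 0.0], [0.0, 0.001, -1.0]]
wrist_force: [0.9, -0.3, 0.1]
finger_gap: 0.682
grip_force: 0.0
```

>>> play_rows([
  [0, 0, 0, 0],
  [0, 0, 0, 0],
  [0, 0, 0, 0],
  [0, 0, 0, 0],
  [0, 0, 0, 0],
], jaw=5, force=30)

```text
time_s: 14.0
tool_pos: [0.4501, 0.2961, 0.0566]
ee_rot: [[-0.0, 1.0, -0.0], [1.0, 0.0, 0.0], [0.0, -0.0, -1.0]]
wrist_force: [-0.2, 0.8, 0.9]
finger_gap: 0.295
grip_force: 6.6
```

>>> play_rows([
  [0, 0, 0, 0],
  [0, 0, 0, 0],
  [0, 0, 0, 0],
  [0, 0, 0, 0],
  [0, 0, 0, 0],
])

```text
time_s: 14.5
tool_pos: [0.4501, 0.2961, 0.0566]
ee_rot: [[0.0, 1.0, -0.0], [1.0, -0.0, 0.0], [0.0, -0.0, -1.0]]
wrist_force: [-2.5, -0.3, 2.5]
finger_gap: 0.287
grip_force: 30.0
```

The gap reads 27 mm, so the fingers have met the 28 mm candle cup rather than the stem. I'll reopen and go lower.

>>> play_rows([
  [0, 0, 0, 0],
  [0, 0, 0, 0],
  [0, 0, 0, 0],
  [0, 0, 0.4, 0],
  [0, 0, 0.4, 0],
], jaw=50)

```text
time_s: 15.0
tool_pos: [0.4505, 0.296, 0.0399]
ee_rot: [[0.0, 1.0, 0.001], [1.0, -0.0, 0.0], [0.0, 0.001, -1.0]]
wrist_force: [-0.1, -0.5, 0.1]
finger_gap: 0.534
grip_force: 0.0
```

>>> play_rows([
  [0, 0, 0, 0],
  [0, 0, 0, 0],
  [0, 0, 0, 0],
  [0, 0, 0, 0],
  [0, 0, 0, 0],
], jaw=5)

```text
time_s: 15.5
tool_pos: [0.4502, 0.2961, 0.0406]
ee_rot: [[0.0, 1.0, -0.0], [1.0, -0.0, 0.0], [0.0, -0.0, -1.0]]
wrist_force: [-0.8, -1.1, 0.5]
finger_gap: 0.255
grip_force: 30.0
```

>>> play_rows([
  [0, 0, 0, 0],
  [0, 0, 0, 0],
  [0, 0, 0, 0],
  [0, 0, 0, 0],
  [0, 0, 0, 0],
])

```text
time_s: 16.0
tool_pos: [0.4502, 0.2961, 0.0405]
ee_rot: [[0.0, 1.0, -0.0], [1.0, -0.0, 0.0], [0.0, -0.0, -1.0]]
wrist_force: [-0.7, 1.0, 1.4]
finger_gap: 0.256
grip_force: 30.0
```

>>> play_rows([
  [0, 0, 0, 0],
  [0, 0, 0, 0],
  [0, 0, 0, 0],
  [0, 0, -1, 0],
  [0, 0, -1, 0],
], jaw=50)

```text
time_s: 16.5
tool_pos: [0.4496, 0.2956, 0.0801]
ee_rot: [[0.0, 1.0, -0.002], [1.0, -0.0, -0.001], [-0.001, -0.002, -1.0]]
wrist_force: [0.2, 0.7, -0.2]
finger_gap: 0.532
grip_force: 0.0
```

>>> play_rows([
  [0, 0, -0.9, 0],
  [0, 0, 0, 0],
  [0, 0, 0, 0],
])

```text
time_s: 16.8
tool_pos: [0.4504, 0.2961, 0.0985]
ee_rot: [[0.0, 1.0, 0.001], [1.0, -0.0, 0.0], [0.0, 0.001, -1.0]]
wrist_force: [0.2, 0.1, 0.0]
finger_gap: 0.535
grip_force: 0.0
```

>>> play_rows([
  [0, 0, 0, 0],
  [0, 0, 0, 0],
  [0, 0, 0, 0],
  [0, 0, 0, 0],
  [0, 0, 0, 0],
], jaw=10, force=35)

```text
time_s: 17.3
tool_pos: [0.4495, 0.2957, 0.0975]
ee_rot: [[0.0, 1.0, -0.002], [1.0, -0.0, -0.001], [-0.001, -0.002, -1.0]]
wrist_force: [-0.0, -0.5, -1.8]
finger_gap: 0.287
grip_force: 35.0
```

>>> play_rows([
  [0, 0, 0, 0],
  [0, 0, 0, 0],
  [0, 0, 0, 0],
  [0, 0, -0.5, 0],
  [0, 0, 0, 0],
])

```text
time_s: 17.8
tool_pos: [0.4515, 0.2967, 0.1102]
ee_rot: [[0.0, 1.0, 0.003], [1.0, -0.0, 0.001], [0.001, 0.003, -1.0]]
wrist_force: [0.6, 0.4, -3.7]
finger_gap: 0.283
grip_force: 35.0
```

```bash
python3 snap.py scene m3 240 400 120 300
```

```text
17.85 [0.4513 0.2965 0.1098] 0.28727450401081545 [ 0.63071245  0.7684959  -3.520533  ]
```

View pics/m3.png

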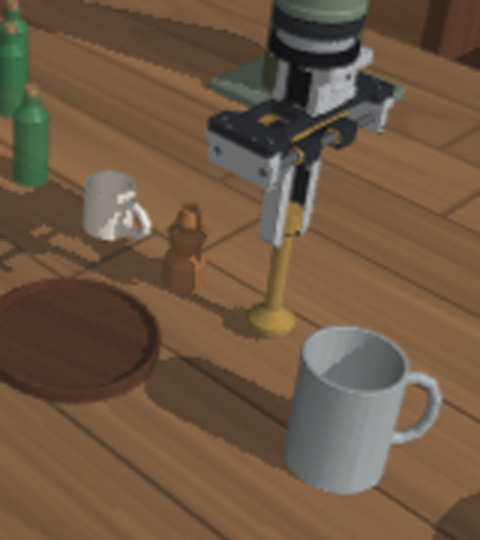

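The candlestick is held upright by its cup, foot at crop (272,320). I'll carry it via x=0.60 over the board to the +y compartment.

>>> play_rows([
  [0, 0, -1, 0],
  [0, 0, -1, 0],
  [0, 0, -0.5, 0],
  [0, 0.6, 0, 0],
  [0, 1, 0, 0],
])

```text
time_s: 18.35
tool_pos: [0.4821, 0.2961, 0.1582]
ee_rot: [[-0.001, 1.0, -0.0], [1.0, 0.001, -0.0], [-0.0, -0.0, -1.0]]
wrist_force: [0.8, -0.3, -3.5]
finger_gap: 0.285
grip_force: 35.0
```

>>> play_rows([
  [0, 1, 0, 0],
  [0, 1, 0, 0],
  [0, 1, 0, 0],
  [0, 1, 0, 0],
  [0, 1, 0, 0],
])

```text
time_s: 18.85
tool_pos: [0.5832, 0.2955, 0.1565]
ee_rot: [[0.0, 1.0, -0.002], [1.0, -0.0, -0.001], [-0.001, -0.002, -1.0]]
wrist_force: [0.8, 0.4, -3.2]
finger_gap: 0.289
grip_force: 35.0
```

>>> play_rows([
  [0, 1, 0, 0],
  [-0.6, 0, 0, 0],
  [-1, 0, 0, 0],
  [-1, 0, 0, 0],
  [-1, 0, 0, 0],
])

```text
time_s: 19.35
tool_pos: [0.6013, 0.2217, 0.1579]
ee_rot: [[0.0, 1.0, -0.001], [1.0, -0.0, -0.001], [-0.001, -0.001, -1.0]]
wrist_force: [-0.4, 0.1, -2.3]
finger_gap: 0.286
grip_force: 35.0
```

>>> play_rows([
  [-1, 0, 0, 0],
  [-1, 0, 0, 0],
  [-1, 0, 0, 0],
  [-1, 0, 0, 0],
  [-1, 0, 0, 0],
])

```text
time_s: 19.85
tool_pos: [0.6011, 0.1216, 0.1585]
ee_rot: [[0.001, 1.0, -0.0], [1.0, -0.001, -0.0], [-0.0, -0.0, -1.0]]
wrist_force: [0.1, -0.5, -3.1]
finger_gap: 0.282
grip_force: 35.0
```

>>> play_rows([
  [-1, 0, 0, 0],
  [-1, 0, 0, 0],
  [-1, 0, 0, 0],
  [-1, 0, 0, 0],
  [-1, 0, 0, 0],
])

```text
time_s: 20.35
tool_pos: [0.6008, 0.0219, 0.1585]
ee_rot: [[0.001, 1.0, -0.001], [1.0, -0.001, -0.0], [-0.0, -0.001, -1.0]]
wrist_force: [0.0, -0.7, -3.1]
finger_gap: 0.283
grip_force: 35.0
```

>>> play_rows([
  [-1, 0, 0, 0],
  [-1, 0, 0, 0],
  [-1, 0, 0, 0],
  [-1, 0, 0, 0],
  [-1, 0, 0, 0],
])

```text
time_s: 20.85
tool_pos: [0.6006, -0.0779, 0.1584]
ee_rot: [[0.001, 1.0, -0.001], [1.0, -0.001, -0.0], [-0.0, -0.001, -1.0]]
wrist_force: [0.5, -0.6, -3.7]
finger_gap: 0.285
grip_force: 35.0
```

>>> play_rows([
  [-1, 0, 0, 0],
  [-1, 0, 0, 0],
  [-0.5, 0, 0, 0],
  [0, 0, 0, 0],
  [0, 0, 0, 0],
])

```text
time_s: 21.35
tool_pos: [0.6015, -0.1257, 0.1584]
ee_rot: [[0.001, 1.0, -0.0], [1.0, -0.001, 0.001], [0.001, -0.0, -1.0]]
wrist_force: [0.1, 0.1, -3.6]
finger_gap: 0.287
grip_force: 35.0
```

>>> play_rows([
  [0, 0, 0, 0],
  [0, 0, 0, 0],
])

```text
time_s: 21.55
tool_pos: [0.6021, -0.125, 0.1584]
ee_rot: [[-0.001, 1.0, -0.0], [1.0, 0.001, 0.0], [0.0, -0.0, -1.0]]
wrist_force: [0.2, -0.6, -3.8]
finger_gap: 0.288
grip_force: 35.0
```

>>> play_rows([
  [0, 0, 0.7, 0],
  [0, 0, 0.7, 0],
  [0, 0, 0.6, 0],
  [0, 0, 0.5, 0],
  [0, 0, 0, 0],
])

```text
time_s: 22.05
tool_pos: [0.6001, -0.1252, 0.1053]
ee_rot: [[0.0, 1.0, -0.005], [1.0, -0.0, 0.002], [0.002, -0.005, -1.0]]
wrist_force: [-0.1, 0.2, -3.9]
finger_gap: 0.283
grip_force: 35.0
```

>>> play_rows([
  [0, 0, 0.1, 0],
  [0, 0, 0, 0],
  [0, 0, 0, 0],
])

```text
time_s: 22.35
tool_pos: [0.6028, -0.1262, 0.1072]
ee_rot: [[0.0, 1.0, 0.001], [1.0, -0.0, -0.001], [-0.001, 0.001, -1.0]]
wrist_force: [-0.3, 0.5, -2.3]
finger_gap: 0.286
grip_force: 35.0
```

>>> play_rows([
  [0, 0, 0.1, 0],
  [0, 0, 0, 0],
  [0, 0, 0, 0],
])

```text
time_s: 22.65
tool_pos: [0.6021, -0.126, 0.1045]
ee_rot: [[0.0, 1.0, 0.0], [1.0, -0.0, -0.0], [-0.0, 0.0, -1.0]]
wrist_force: [-0.4, 0.1, -3.8]
finger_gap: 0.286
grip_force: 35.0
```

>>> play_rows([
  [0, 0, 0.05, 0],
  [0, 0, 0, 0],
  [0, 0, 0, 0],
])

```text
time_s: 22.95
tool_pos: [0.6021, -0.126, 0.1034]
ee_rot: [[0.0, 1.0, -0.0], [1.0, -0.0, 0.0], [0.0, -0.0, -1.0]]
wrist_force: [0.9, -0.4, -3.8]
finger_gap: 0.288
grip_force: 35.0
```

>>> play_rows([
  [0, 0, 0.05, 0],
  [0, 0, 0, 0],
  [0, 0, 0, 0],
])

```text
time_s: 23.25
tool_pos: [0.6023, -0.126, 0.1025]
ee_rot: [[0.0, 1.0, 0.0], [1.0, -0.0, -0.0], [-0.0, 0.0, -1.0]]
wrist_force: [0.4, -0.6, -4.0]
finger_gap: 0.292
grip_force: 35.0
```

>>> play_rows([
  [0, 0, 0.05, 0],
  [0, 0, 0, 0],
  [0, 0, 0, 0],
])

```text
time_s: 23.55
tool_pos: [0.6025, -0.1261, 0.1025]
ee_rot: [[0.0, 1.0, 0.001], [1.0, -0.0, -0.0], [-0.0, 0.001, -1.0]]
wrist_force: [-1.9, -0.1, 3.7]
finger_gap: 0.285
grip_force: 35.0
```

>>> play_rows([
  [0, 0, 0.05, 0],
  [0, 0, 0, 0],
  [0, 0, 0, 0],
])

```text
time_s: 23.85
tool_pos: [0.6027, -0.1263, 0.1024]
ee_rot: [[-0.0, 1.0, 0.001], [1.0, 0.0, -0.001], [-0.001, 0.001, -1.0]]
wrist_force: [-3.9, 1.0, 6.9]
finger_gap: 0.285
grip_force: 35.0
```

>>> play_rows([
  [0, 0, 0, 0],
  [0, 0, 0, 0],
  [0, 0, 0, 0],
  [0, 0, 0, 0],
  [0, 0, -0.5, 0],
], jaw=66)

```text
time_s: 24.35
tool_pos: [0.6008, -0.1255, 0.1088]
ee_rot: [[0.0, 1.0, -0.004], [1.0, -0.0, 0.001], [0.001, -0.004, -1.0]]
wrist_force: [-0.5, -0.4, -0.9]
finger_gap: 0.673
grip_force: 0.0
```

>>> play_rows([
  [0, 0, -1, 0],
  [0, 0, -1, 0],
  [0, 0, -1, 0],
  [0, 0, -1, 0],
  [0, -1, 0, 0],
])

```text
time_s: 24.85
tool_pos: [0.586, -0.1271, 0.1953]
ee_rot: [[-0.0, 1.0, 0.009], [1.0, 0.001, -0.003], [-0.003, 0.009, -1.0]]
wrist_force: [0.1, 0.0, -0.2]
finger_gap: 0.701
grip_force: 0.0
```

>>> play_rows([
  [0, -1, 0, 0],
  [0, -1, 0, 0],
  [1, -1, 0, 0],
  [1, -1, 0, 0],
  [0.8, -1, 0, 0],
])

```text
time_s: 25.35
tool_pos: [0.4816, -0.0693, 0.1912]
ee_rot: [[0.0, 1.0, 0.001], [1.0, -0.0, -0.0], [-0.0, 0.001, -1.0]]
wrist_force: [0.5, 0.4, 0.0]
finger_gap: 0.7
grip_force: 0.0
```

>>> play_rows([
  [0, -1, 0, 0],
  [0, -1, 0, 0],
  [0, 0, 0, 0],
  [0, 0, 0, 0],
])

```text
time_s: 25.75
tool_pos: [0.4429, -0.0702, 0.1913]
ee_rot: [[0.0, 1.0, 0.002], [1.0, -0.0, -0.001], [-0.001, 0.002, -1.0]]
wrist_force: [0.0, -0.4, -0.1]
finger_gap: 0.706
grip_force: 0.0
```

>>> play_rows([
  [0, -0.1, 1, 0],
  [0, 0, 1, 0],
  [0, 0, 1, 0],
  [0, 0, 1, 0],
  [0, 0, 1, 0],
])

```text
time_s: 26.25
tool_pos: [0.4417, -0.0704, 0.09]
ee_rot: [[0.0, 1.0, 0.001], [1.0, -0.0, -0.0], [-0.0, 0.001, -1.0]]
wrist_force: [-0.5, 1.2, -0.2]
finger_gap: 0.703
grip_force: 0.0
```

>>> play_rows([
  [0, 0, 1, 0],
  [0, 0, 1, 0],
  [0, 0, 0.4, 0],
  [0, 0, 0, 0],
  [0, 0, 0, 0],
])

```text
time_s: 26.75
tool_pos: [0.4412, -0.0703, 0.043]
ee_rot: [[0.0, 1.0, 0.001], [1.0, -0.0, -0.0], [-0.0, 0.001, -1.0]]
wrist_force: [-0.3, -0.2, 0.4]
finger_gap: 0.705
grip_force: 0.0
```

>>> play_rows([
  [0, 0, 0, 0],
  [0, 0, 0, 0],
  [0, 0, 0, 0],
  [0, 0, 0, 0],
  [0, 0, 0, 0],
], jaw=30, force=25)

```text
time_s: 27.25
tool_pos: [0.4403, -0.0701, 0.043]
ee_rot: [[0.0, 1.0, 0.0], [1.0, -0.0, -0.0], [-0.0, 0.0, -1.0]]
wrist_force: [-1.5, 0.2, 4.9]
finger_gap: 0.443
grip_force: 25.0
```

>>> play_rows([
  [0, 0, 0, 0],
  [0, 0, 0, 0],
  [0, 0, -0.5, 0],
  [0, 0, -1, 0],
  [0, 0, -1, 0],
])

```text
time_s: 27.75
tool_pos: [0.4393, -0.0696, 0.0925]
ee_rot: [[0.0, 1.0, -0.002], [1.0, -0.0, 0.001], [0.001, -0.002, -1.0]]
wrist_force: [0.3, -1.1, -2.6]
finger_gap: 0.445
grip_force: 24.9
```

>>> play_rows([
  [-0.6, 0, 0, 0],
  [-1, 0, 0, 0],
  [-1, 0, 0, 0],
  [-1, 0, 0, 0],
  [-1, 0, 0, 0],
])

```text
time_s: 28.25
tool_pos: [0.4393, -0.1631, 0.0913]
ee_rot: [[0.0, 1.0, -0.001], [1.0, -0.0, 0.0], [0.0, -0.001, -1.0]]
wrist_force: [0.5, 0.2, -1.7]
finger_gap: 0.445
grip_force: 24.9
```

>>> play_rows([
  [-1, 0, 0, 0],
  [-1, 0, 0, 0],
  [-1, 0, 0, 0],
  [-1, 0, 0, 0],
  [-1, 0, 0, 0],
])

```text
time_s: 28.75
tool_pos: [0.4391, -0.2631, 0.091]
ee_rot: [[0.001, 1.0, -0.001], [1.0, -0.001, 0.001], [0.001, -0.001, -1.0]]
wrist_force: [-0.2, -0.4, -1.7]
finger_gap: 0.445
grip_force: 24.9
```

>>> play_rows([
  [-0.7, 0, 0, 0],
  [0, 1, 0, 0],
  [0, 1, 0, 0],
  [0, 1, 0, 0],
  [0, 1, 0, 0],
])

```text
time_s: 29.25
tool_pos: [0.5202, -0.2761, 0.0913]
ee_rot: [[0.001, 1.0, -0.001], [1.0, -0.001, 0.001], [0.001, -0.001, -1.0]]
wrist_force: [0.5, -0.6, -1.7]
finger_gap: 0.444
grip_force: 24.9
```

>>> play_rows([
  [0, 1, 0, 0],
  [0, 1, 0, 0],
  [0, 1, 0, 0],
  [0, 0.75, 0, 0],
  [0, 0, 0, 0],
])

```text
time_s: 29.75
tool_pos: [0.5962, -0.2761, 0.0913]
ee_rot: [[-0.001, 1.0, 0.0], [1.0, 0.001, 0.0], [0.0, 0.0, -1.0]]
wrist_force: [-0.4, 0.5, -2.1]
finger_gap: 0.443
grip_force: 24.9
```

>>> play_rows([
  [0, 0, 0, 0],
  [0, 0, 0, 0],
])

```text
time_s: 29.95
tool_pos: [0.5938, -0.2759, 0.0916]
ee_rot: [[0.001, 1.0, -0.002], [1.0, -0.001, 0.001], [0.001, -0.002, -1.0]]
wrist_force: [-0.7, -1.0, -1.7]
finger_gap: 0.443
grip_force: 24.9
```

>>> play_rows([
  [0, 0, 0.7, 0],
  [0, 0, 0.6, 0],
  [0, 0, 0.4, 0],
  [0, 0, 0.2, 0],
  [0, 0, 0, 0],
])

```text
time_s: 30.45
tool_pos: [0.5943, -0.2755, 0.053]
ee_rot: [[0.0, 1.0, -0.002], [1.0, -0.0, 0.001], [0.001, -0.002, -1.0]]
wrist_force: [-1.1, 0.5, -1.9]
finger_gap: 0.441
grip_force: 24.9
```

>>> play_rows([
  [0, 0, 0.1, 0],
  [0, 0, 0, 0],
  [0, 0, 0, 0],
])

```text
time_s: 30.75
tool_pos: [0.5955, -0.2762, 0.0529]
ee_rot: [[0.0, 1.0, 0.001], [1.0, -0.0, -0.0], [-0.0, 0.001, -1.0]]
wrist_force: [0.5, -0.6, -2.6]
finger_gap: 0.444
grip_force: 24.9
```

>>> play_rows([
  [0, 0, 0.1, 0],
  [0, 0, 0, 0],
  [0, 0, 0, 0],
])

```text
time_s: 31.05
tool_pos: [0.5951, -0.276, 0.0504]
ee_rot: [[0.0, 1.0, -0.0], [1.0, -0.0, 0.0], [0.0, -0.0, -1.0]]
wrist_force: [0.0, 0.5, -1.7]
finger_gap: 0.444
grip_force: 24.9
```

>>> play_rows([
  [0, 0, 0.05, 0],
  [0, 0, 0, 0],
  [0, 0, 0, 0],
])

```text
time_s: 31.35
tool_pos: [0.5951, -0.2759, 0.0494]
ee_rot: [[0.0, 1.0, -0.0], [1.0, -0.0, 0.0], [0.0, -0.0, -1.0]]
wrist_force: [-1.3, -0.1, -1.7]
finger_gap: 0.447
grip_force: 24.9
```

>>> play_rows([
  [0, 0, 0.05, 0],
  [0, 0, 0, 0],
  [0, 0, 0, 0],
])

```text
time_s: 31.65
tool_pos: [0.5951, -0.2759, 0.0484]
ee_rot: [[0.0, 1.0, -0.0], [1.0, -0.0, 0.0], [0.0, -0.0, -1.0]]
wrist_force: [0.3, -0.1, -2.0]
finger_gap: 0.449
grip_force: 24.9
```

>>> play_rows([
  [0, 0, 0.05, 0],
  [0, 0, 0, 0],
  [0, 0, 0, 0],
])

```text
time_s: 31.95
tool_pos: [0.5953, -0.2761, 0.0481]
ee_rot: [[0.0, 1.0, 0.0], [1.0, -0.0, -0.0], [-0.0, 0.0, -1.0]]
wrist_force: [-1.1, 0.5, 3.3]
finger_gap: 0.444
grip_force: 25.0
```

>>> play_rows([
  [0, 0, 0.05, 0],
  [0, 0, 0, 0],
  [0, 0, 0, 0],
])

```text
time_s: 32.25
tool_pos: [0.5953, -0.2762, 0.048]
ee_rot: [[0.0, 1.0, 0.0], [1.0, -0.0, -0.0], [-0.0, 0.0, -1.0]]
wrist_force: [-3.6, 1.1, 6.3]
finger_gap: 0.445
grip_force: 25.0
```

>>> play_rows([
  [0, 0, 0, 0],
  [0, 0, 0, 0],
  [0, 0, 0, 0],
  [0, 0, 0, 0],
  [0, 0, -0.5, 0],
], jaw=66)

```text
time_s: 32.75
tool_pos: [0.5938, -0.2751, 0.0547]
ee_rot: [[0.0, 1.0, -0.003], [1.0, -0.0, 0.002], [0.002, -0.003, -1.0]]
wrist_force: [1.1, 0.4, -0.7]
finger_gap: 0.702
grip_force: 0.0
```

>>> play_rows([
  [0, 0, -1, 0],
  [0, 0, -1, 0],
  [0, 0, -1, 0],
  [0, 0, -1, 0],
  [0, 0, -1, 0],
])

```text
time_s: 33.25
tool_pos: [0.5954, -0.2761, 0.1581]
ee_rot: [[0.0, 1.0, 0.001], [1.0, -0.0, -0.0], [-0.0, 0.001, -1.0]]
wrist_force: [-0.6, -0.8, -0.3]
finger_gap: 0.702
grip_force: 0.0
```

>>> play_rows([
  [0, 0, -1, 0],
  [-0.5, -1, 0, 0],
  [-0.6, -1, 0, 0],
  [0, -1, 0, 0],
  [0, -1, 0, 0],
], jaw=80)

```text
time_s: 33.75
tool_pos: [0.5146, -0.2984, 0.1773]
ee_rot: [[0.001, 1.0, 0.001], [1.0, -0.001, -0.001], [-0.001, 0.001, -1.0]]
wrist_force: [-0.2, -0.0, -0.3]
finger_gap: 0.856
grip_force: 0.0
```

>>> play_rows([
  [0, -1, 0, 0],
  [0, -1, 0, 0],
  [0, -1, 0, 0],
  [0, -0.45, 0, 0],
  [0, 0, 0, 1],
])

```text
time_s: 34.25
tool_pos: [0.4454, -0.2981, 0.1771]
ee_rot: [[0.073, 0.997, 0.001], [0.997, -0.073, -0.001], [-0.0, 0.001, -1.0]]
wrist_force: [-0.1, 0.2, -0.7]
finger_gap: 0.851
grip_force: 0.0
```

>>> play_rows([
  [0, 0, 0, 1],
  [0, 0, 0, 1],
  [0, 0, 0, 1],
  [0, 0, 0, 0.6],
  [0, 0, 0, 0],
])

```text
time_s: 34.75
tool_pos: [0.4467, -0.2981, 0.177]
ee_rot: [[0.316, 0.949, 0.001], [0.949, -0.316, -0.001], [-0.0, 0.001, -1.0]]
wrist_force: [-0.4, -0.2, -0.1]
finger_gap: 0.85
grip_force: 0.0
```

```bash
python3 snap.py scene m4 130 350 60 260
python3 - <<'E'
from h import *
d=dict(np.load('m4.npz'));P=cloud(d).reshape(-1,3)
s=P[(P[:,2]>.006)&(P[:,2]<.03)&(abs(P[:,0]-.4465)<.05)&(abs(P[:,1]+.298)<.05)]
t=s[abs(s[:,2]-np.median(s[:,2]))<.003]
print(len(t),cv2.minAreaRect((t[:,:2]*1000).astype(np.float32)))
print(np.round(manip.read_state()['ee_rot'],3))
E
```

```text
34.8 [ 0.4466 -0.2981  0.1769] 0.8502912314715293 [ 0.02318884 -0.42955268  0.37960228]
87 ((447.18438720703125, -296.22894287109375), (61.45427322387695, 52.61420822143555), 65.1740493774414)
[[ 0.315  0.949  0.001]
 [ 0.949 -0.315 -0.   ]
 [-0.     0.001 -1.   ]]
```

View pics/m4.png

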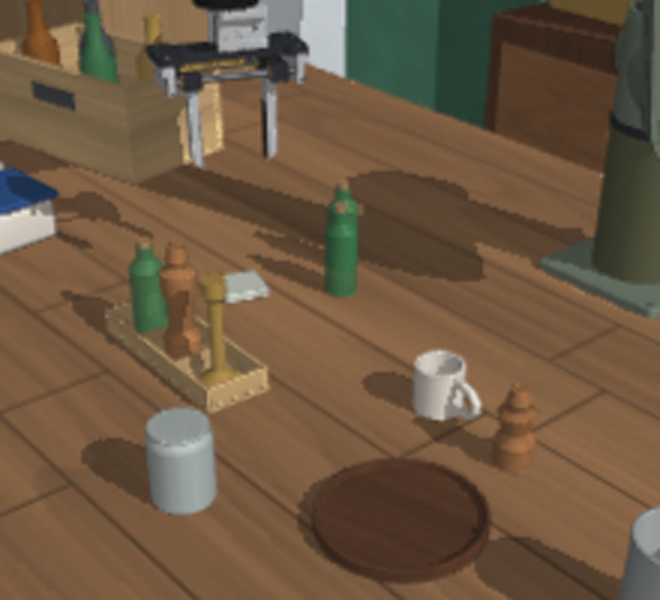

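The bottle, mill and candlestick stand in their compartments at crop (148,290), (180,300) and (215,330). The coaster is at (245,288), partly hidden. I'll descend on it.

>>> play_rows([
  [0, 0, 1, 0],
  [0, 0, 1, 0],
  [0, 0, 1, 0],
  [0, 0, 1, 0],
  [0, 0, 1, 0],
])

```text
time_s: 35.3
tool_pos: [0.4465, -0.2981, 0.076]
ee_rot: [[0.315, 0.949, 0.001], [0.949, -0.315, -0.001], [-0.0, 0.001, -1.0]]
wrist_force: [-0.5, -0.1, -0.2]
finger_gap: 0.849
grip_force: 0.0
```

>>> play_rows([
  [0, 0, 1, 0],
  [0, 0, 1, 0],
  [0, 0, 1, 0],
  [0, 0, 0.3, 0],
  [0, 0, 0, 0],
])

```text
time_s: 35.8
tool_pos: [0.4457, -0.2974, 0.0096]
ee_rot: [[0.315, 0.949, -0.002], [0.949, -0.315, 0.002], [0.001, -0.002, -1.0]]
wrist_force: [-0.0, -0.3, 0.3]
finger_gap: 0.85
grip_force: 0.0
```

>>> play_rows([
  [0, 0, 0.3, 0],
  [0, 0, 0, 0],
  [0, 0, 0, 0],
])

```text
time_s: 36.1
tool_pos: [0.4466, -0.2984, 0.0051]
ee_rot: [[0.316, 0.949, 0.001], [0.949, -0.316, -0.001], [-0.001, 0.001, -1.0]]
wrist_force: [-1.0, 0.2, -1.3]
finger_gap: 0.85
grip_force: 0.0
```

>>> play_rows([
  [0, 0, 0.1, 0],
  [0, 0, 0, 0],
  [0, 0, 0, 0],
  [0, 0, 0, 0],
  [0, 0, 0, 0],
], jaw=45, force=20)

```text
time_s: 36.6
tool_pos: [0.4462, -0.298, 0.0026]
ee_rot: [[0.316, 0.949, 0.0], [0.949, -0.316, -0.0], [-0.0, 0.0, -1.0]]
wrist_force: [-0.9, -0.1, 0.6]
finger_gap: 0.614
grip_force: 20.0
```

>>> play_rows([
  [0, 0, 0, 0],
  [0, 0, 0, 0],
  [0, 0, 0, 0],
])

```text
time_s: 36.9
tool_pos: [0.4462, -0.298, 0.0026]
ee_rot: [[0.316, 0.949, 0.0], [0.949, -0.316, -0.0], [-0.0, 0.0, -1.0]]
wrist_force: [-0.1, -0.6, 2.3]
finger_gap: 0.614
grip_force: 20.0
```

>>> play_rows([
  [0, 0, -0.3, 0],
  [0, 0, -0.5, 0],
  [0, 0, 0, 0],
])

```text
time_s: 37.2
tool_pos: [0.4472, -0.2989, 0.0201]
ee_rot: [[0.316, 0.949, 0.002], [0.949, -0.316, -0.002], [-0.001, 0.003, -1.0]]
wrist_force: [0.6, 0.5, -0.8]
finger_gap: 0.613
grip_force: 20.0
```

The coaster is held (57.7 mm). I'll lift, square up and carry it to the board.

>>> play_rows([
  [0, 0, -1, 0],
  [0, 0, -1, 0],
  [0, 0, -1, 0],
  [0, 0, 0, -1],
  [0, 0, 0, -1],
])

```text
time_s: 37.7
tool_pos: [0.4468, -0.2986, 0.0798]
ee_rot: [[0.178, 0.984, 0.002], [0.984, -0.178, -0.002], [-0.001, 0.002, -1.0]]
wrist_force: [0.1, 0.4, -1.3]
finger_gap: 0.614
grip_force: 20.0
```

>>> play_rows([
  [0, 0, 0, -1],
  [0, 0, 0, -1],
  [0, 0, 0, -0.6],
  [1, 0, 0, 0],
  [1, 0, 0, 0],
])

```text
time_s: 38.2
tool_pos: [0.4459, -0.2567, 0.0784]
ee_rot: [[0.002, 1.0, -0.0], [1.0, -0.002, 0.001], [0.001, -0.0, -1.0]]
wrist_force: [0.2, 0.0, -1.3]
finger_gap: 0.616
grip_force: 20.0
```

>>> play_rows([
  [1, 0, 0, 0],
  [1, 0, 0, 0],
  [1, 0, 0, 0],
  [1, 0, 0, 0],
  [1, 0, 0, 0],
])

```text
time_s: 38.7
tool_pos: [0.4454, -0.1553, 0.0783]
ee_rot: [[-0.0, 1.0, -0.001], [1.0, 0.0, 0.001], [0.001, -0.001, -1.0]]
wrist_force: [-0.1, 0.1, -1.3]
finger_gap: 0.617
grip_force: 20.0
```

>>> play_rows([
  [1, 0, 0, 0],
  [1, 0, 0, 0],
  [1, 0, 0, 0],
  [1, 0, 0, 0],
  [1, 0, 0, 0],
])

```text
time_s: 39.2
tool_pos: [0.4451, -0.0555, 0.0783]
ee_rot: [[-0.0, 1.0, -0.001], [1.0, 0.0, 0.001], [0.001, -0.001, -1.0]]
wrist_force: [1.2, 0.5, -0.7]
finger_gap: 0.612
grip_force: 20.0
```

>>> play_rows([
  [1, 0, 0, 0],
  [1, 0, 0, 0],
  [1, 1, 0, 0],
  [1, 1, 0, 0],
  [1, 1, 0, 0],
])

```text
time_s: 39.7
tool_pos: [0.5054, 0.0445, 0.0785]
ee_rot: [[-0.001, 1.0, -0.001], [1.0, 0.001, 0.0], [0.0, -0.001, -1.0]]
wrist_force: [0.9, -1.2, -0.6]
finger_gap: 0.618
grip_force: 20.0
```

>>> play_rows([
  [1, 1, 0, 0],
  [1, 1, 0, 0],
  [1, 1, 0, 0],
  [1, 1, 0, 0],
  [1, 1, 0, 0],
])

```text
time_s: 40.2
tool_pos: [0.6052, 0.1445, 0.0782]
ee_rot: [[-0.001, 1.0, -0.001], [1.0, 0.001, 0.0], [0.0, -0.001, -1.0]]
wrist_force: [0.3, -0.5, -1.0]
finger_gap: 0.614
grip_force: 20.0
```

>>> play_rows([
  [1, 0, 0, 0],
  [1, 0, 0, 0],
  [0, 0, 0, 0],
  [0, 0, 0, 0],
])

```text
time_s: 40.6
tool_pos: [0.6048, 0.1829, 0.0782]
ee_rot: [[-0.002, 1.0, -0.001], [1.0, 0.002, -0.001], [-0.001, -0.001, -1.0]]
wrist_force: [-0.2, 0.3, -1.6]
finger_gap: 0.619
grip_force: 20.0
```

Run:
```python
from h import *
s=manip.read_state();print(np.round(s['tool_pos'],4),np.round(s['ee_rot'],3).tolist())
# board centre: fit rim outer contour in both first views
for n in('top0','scene0','m4'):
    P=cloud(dict(np.load(n+'.npz'))).reshape(-1,3)
    q=P[(P[:,2]>.0135)&(P[:,2]<.03)&(np.hypot(P[:,0]-.61,P[:,1]-.1855)<.1)][:,:2]
    for _ in range(4):
        c,r=circ(q);e=abs(np.hypot(*(q-c).T)-r);q=q[e<max(2*np.median(e),.003)]
    print(n,len(q),np.round(c,4),round(r,4))
```

```text
[0.6048 0.1829 0.0782] [[-0.002, 1.0, -0.001], [1.0, 0.002, -0.001], [-0.001, -0.001, -1.0]]
top0 322 [0.6095 0.185 ] 0.082
scene0 208 [0.6131 0.1859] 0.0823
m4 221 [0.6134 0.1862] 0.082
```

>>> play_rows([
  [0.12, 0.3, 0.8, 0],
  [0, 0, 0.8, 0],
  [0, 0, 0.8, 0],
  [0, 0, 0.5, 0],
  [0, 0, 0, 0],
])

```text
time_s: 41.1
tool_pos: [0.6096, 0.1836, 0.0175]
ee_rot: [[0.001, 1.0, -0.006], [1.0, -0.001, -0.001], [-0.001, -0.006, -1.0]]
wrist_force: [-0.0, 0.3, -1.5]
finger_gap: 0.617
grip_force: 20.0
```

>>> play_rows([
  [0, 0, 0.2, 0],
  [0, 0, 0, 0],
  [0, 0, 0, 0],
])

```text
time_s: 41.4
tool_pos: [0.6128, 0.1845, 0.0171]
ee_rot: [[0.0, 1.0, 0.001], [1.0, -0.0, 0.0], [0.0, 0.001, -1.0]]
wrist_force: [0.2, 1.0, -1.5]
finger_gap: 0.613
grip_force: 20.0
```

>>> play_rows([
  [0, 0, 0.1, 0],
  [0, 0, 0, 0],
  [0, 0, 0, 0],
])

```text
time_s: 41.7
tool_pos: [0.6123, 0.1845, 0.0147]
ee_rot: [[0.0, 1.0, 0.0], [1.0, -0.0, 0.0], [0.0, 0.0, -1.0]]
wrist_force: [0.1, -0.7, -0.8]
finger_gap: 0.614
grip_force: 20.0
```

>>> play_rows([
  [0, 0, 0.05, 0],
  [0, 0, 0, 0],
  [0, 0, 0, 0],
])

```text
time_s: 42.0
tool_pos: [0.6122, 0.1844, 0.0134]
ee_rot: [[0.0, 1.0, -0.0], [1.0, -0.0, -0.0], [-0.0, -0.0, -1.0]]
wrist_force: [0.1, -0.4, -1.0]
finger_gap: 0.611
grip_force: 20.0
```

>>> play_rows([
  [0, -0.05, 0.05, 0],
  [0, 0, 0, 0],
  [0, 0, 0, 0],
])

```text
time_s: 42.3
tool_pos: [0.6111, 0.1844, 0.0124]
ee_rot: [[0.0, 1.0, -0.0], [1.0, -0.0, -0.0], [-0.0, -0.0, -1.0]]
wrist_force: [0.2, -0.3, -0.7]
finger_gap: 0.611
grip_force: 20.0
```

>>> play_rows([
  [0, 0, 0.05, 0],
  [0, 0, 0, 0],
  [0, 0, 0, 0],
])

```text
time_s: 42.6
tool_pos: [0.6111, 0.1844, 0.0114]
ee_rot: [[0.0, 1.0, -0.0], [1.0, -0.0, -0.0], [-0.0, -0.0, -1.0]]
wrist_force: [0.4, 0.2, -0.9]
finger_gap: 0.616
grip_force: 20.0
```

>>> play_rows([
  [0, 0, 0.05, 0],
  [0, 0, 0, 0],
  [0, 0, 0, 0],
])

```text
time_s: 42.9
tool_pos: [0.6114, 0.1845, 0.0106]
ee_rot: [[0.0, 1.0, 0.0], [1.0, -0.0, 0.0], [0.0, 0.0, -1.0]]
wrist_force: [0.2, 0.1, -0.3]
finger_gap: 0.612
grip_force: 20.0
```

>>> play_rows([
  [0, 0, 0.05, 0],
  [0, 0, 0, 0],
  [0, 0, 0, 0],
])

```text
time_s: 43.2
tool_pos: [0.6114, 0.1845, 0.0106]
ee_rot: [[-0.0, 1.0, 0.0], [1.0, 0.0, -0.0], [-0.0, 0.0, -1.0]]
wrist_force: [-2.6, -1.1, 5.3]
finger_gap: 0.615
grip_force: 20.0
```

>>> play_rows([
  [0, 0, 0, 0],
  [0, 0, 0, 0],
  [0, 0, 0, 0],
  [0, 0, 0, 0],
  [0, 0, -0.5, 0],
], jaw=78)

```text
time_s: 43.7
tool_pos: [0.6095, 0.1841, 0.0179]
ee_rot: [[0.0, 1.0, -0.004], [1.0, -0.0, -0.001], [-0.001, -0.004, -1.0]]
wrist_force: [-0.7, -0.4, -0.3]
finger_gap: 0.831
grip_force: 0.0
```

>>> play_rows([
  [0, 0, -1, 0],
  [0, 0, -1, 0],
  [0, 0, -1, 0],
  [0, 0, -1, 0],
  [0, 0, -1, 0],
])

```text
time_s: 44.2
tool_pos: [0.6114, 0.1845, 0.1211]
ee_rot: [[0.0, 1.0, 0.001], [1.0, -0.0, 0.0], [0.0, 0.001, -1.0]]
wrist_force: [0.4, -0.8, -0.7]
finger_gap: 0.829
grip_force: 0.0
```

>>> play_rows([
  [-1, -1, 0, 0],
  [-1, -1, 0, 0],
  [-1, -1, 0, 0],
  [-1, -1, 0, 0],
  [-1, -1, 0, 0],
])

```text
time_s: 44.7
tool_pos: [0.5106, 0.0837, 0.1203]
ee_rot: [[-0.0, 1.0, 0.001], [1.0, 0.0, -0.0], [-0.0, 0.001, -1.0]]
wrist_force: [-0.5, 0.3, 0.3]
finger_gap: 0.831
grip_force: 0.0
```

>>> play_rows([
  [-1, -1, 0, 0],
  [-0.2, -1, 0, 0],
  [0, -1, 0, 0],
  [0, -0.5, 0, 0],
  [0, 0, 0, 0],
])

```text
time_s: 45.2
tool_pos: [0.4405, 0.0605, 0.1199]
ee_rot: [[0.0, 1.0, 0.001], [1.0, -0.0, 0.0], [0.0, 0.001, -1.0]]
wrist_force: [-0.4, -0.9, 0.3]
finger_gap: 0.83
grip_force: 0.0
```

```bash
python3 snap.py top m5 170 430 80 250
python3 - <<'E'
from h import *
s=manip.read_state();print(np.round(s['tool_pos'],4))
for n in ('m5',):
    P=cloud(dict(np.load(n+'.npz')));P=P.reshape(-1,3)
    q=P[(P[:,2]>.0165)&(P[:,2]<.03)&(np.hypot(P[:,0]-.61,P[:,1]-.1855)<.06)]
    print(len(q),np.median(q[:,2]),cv2.minAreaRect((q[:,:2]*1000).astype(np.float32)))
    b=P[(P[:,2]>.0135)&(P[:,2]<.03)&(abs(np.hypot(P[:,0]-.61,P[:,1]-.1855)-.082)<.012)][:,:2]
    print('board',circ(b))
    for a in('top0','scene0'):
        P=cloud(dict(np.load(a+'.npz'))).reshape(-1,3)
        q=P[(P[:,2]>.045)&(P[:,2]<.07)&(np.hypot(P[:,0]-.4415,P[:,1]-.061)<.036)]
        print(a,len(q),cv2.minEnclosingCircle((q[:,:2]*1000).astype(np.float32)))
E
```

```text
45.25 [0.4416 0.0605 0.12  ] 0.8292426575235262 [-0.56581464  0.50013177 -0.77111997]
[0.4416 0.0605 0.12  ]
433 0.0208265445848268 ((610.5275268554688, 183.38514709472656), (58.897396087646484, 55.2860221862793), 1.9354445934295654)
board (array([0.60949669, 0.18503854]), np.float64(0.08169138175919279))
top0 111 ((441.8824768066406, 64.98521423339844), 30.74186897277832)
scene0 107 ((441.6164245605469, 63.70110321044922), 30.907665252685547)
```

View pics/m5.png

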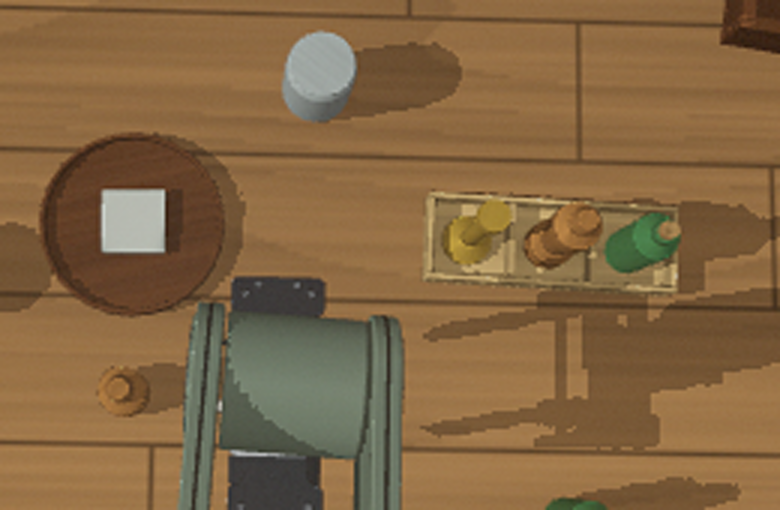

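The coaster lies flat at crop (133,220) against a board centre of about (132,223), roughly 1 mm off centre. The tray lot is upright. Now the cup.

>>> play_rows([
  [0, 0, 1, 0],
  [0, 0, 1, 0],
  [0, 0, 1, 0],
  [0, 0, 1, 0],
  [0, 0, 0.7, 0],
])

```text
time_s: 45.75
tool_pos: [0.442, 0.0606, 0.0244]
ee_rot: [[-0.0, 1.0, -0.0], [1.0, 0.0, 0.0], [0.0, -0.0, -1.0]]
wrist_force: [1.2, 0.3, -0.1]
finger_gap: 0.828
grip_force: 0.0
```

>>> play_rows([
  [0, 0, 0.35, 0],
  [0, 0, 0, 0],
  [0, 0, 0, 0],
])

```text
time_s: 46.05
tool_pos: [0.4422, 0.0605, 0.019]
ee_rot: [[-0.0, 1.0, 0.001], [1.0, 0.0, -0.0], [-0.0, 0.001, -1.0]]
wrist_force: [0.1, -0.2, 0.4]
finger_gap: 0.831
grip_force: 0.0
```

>>> play_rows([
  [0, 0, 0, 0],
  [0, 0, 0, 0],
  [0, 0, 0, 0],
  [0, 0, 0, 0],
  [0, 0, 0, 0],
], jaw=44, force=18)

```text
time_s: 46.55
tool_pos: [0.4414, 0.0604, 0.019]
ee_rot: [[0.0, 1.0, 0.0], [1.0, -0.0, -0.0], [-0.0, 0.0, -1.0]]
wrist_force: [-1.8, -0.3, 3.4]
finger_gap: 0.586
grip_force: 17.9
```

>>> play_rows([
  [0, 0, 0, 0],
  [0, 0, 0, 0],
  [0, 0, 0, 0],
])

```text
time_s: 46.85
tool_pos: [0.4414, 0.0604, 0.0189]
ee_rot: [[0.0, 1.0, 0.0], [1.0, -0.0, -0.0], [-0.0, 0.0, -1.0]]
wrist_force: [-1.4, -0.3, 5.6]
finger_gap: 0.586
grip_force: 17.9
```

>>> play_rows([
  [0, 0, -0.3, 0],
  [0, 0, -0.5, 0],
  [0, 0, -1, 0],
  [0, 0, 0, 0],
])

```text
time_s: 47.25
tool_pos: [0.4438, 0.0603, 0.0569]
ee_rot: [[0.0, 1.0, 0.006], [1.0, -0.0, -0.0], [-0.0, 0.006, -1.0]]
wrist_force: [-0.1, 0.3, -1.1]
finger_gap: 0.581
grip_force: 17.9
```

```bash
python3 snap.py scene m6 210 370 120 260
```

```text
47.3 [0.4428 0.0604 0.0558] 0.5837012015532096 [ 0.4568359   0.12612085 -1.73751437]
```

View pics/m6.png

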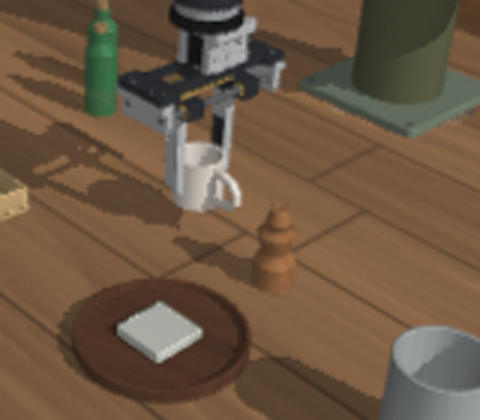

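The cup is held upright at crop (200,175) and the coaster is in the middle of the board at (158,330). I'll carry the cup over.

>>> play_rows([
  [0, 0, -1, 0],
  [0, 0, -0.5, 0],
  [0, 1, 0, 0],
  [0, 1, 0, 0],
  [0, 1, 0, 0],
])

```text
time_s: 47.8
tool_pos: [0.5017, 0.0604, 0.0841]
ee_rot: [[0.0, 1.0, -0.0], [1.0, -0.0, 0.0], [0.0, -0.0, -1.0]]
wrist_force: [0.3, 0.9, -1.5]
finger_gap: 0.584
grip_force: 17.9
```

>>> play_rows([
  [0, 1, 0, 0],
  [0, 1, 0, 0],
  [0, 1, 0, 0],
  [0, 1, 0, 0],
  [0, 1, 0, 0],
])

```text
time_s: 48.3
tool_pos: [0.6015, 0.0604, 0.0834]
ee_rot: [[0.0, 1.0, -0.001], [1.0, -0.0, 0.0], [0.0, -0.001, -1.0]]
wrist_force: [-0.0, -0.1, -1.1]
finger_gap: 0.585
grip_force: 17.9
```

>>> play_rows([
  [0.2, 0.5, 0, 0],
  [1, 0, 0, 0],
  [1, 0, 0, 0],
  [1, 0, 0, 0],
  [1, 0, 0, 0],
])

```text
time_s: 48.8
tool_pos: [0.6103, 0.1454, 0.0837]
ee_rot: [[0.0, 1.0, -0.002], [1.0, -0.0, -0.0], [-0.0, -0.002, -1.0]]
wrist_force: [0.6, -0.1, -1.0]
finger_gap: 0.584
grip_force: 17.9
```

>>> play_rows([
  [1, 0, 0, 0],
  [1, 0, 0, 0],
  [0, 0, 0, 0],
  [0, 0, 0, 0],
  [0, 0, 0, 0],
])

```text
time_s: 49.3
tool_pos: [0.6109, 0.1836, 0.0841]
ee_rot: [[0.001, 1.0, -0.001], [1.0, -0.001, -0.001], [-0.001, -0.001, -1.0]]
wrist_force: [0.4, -0.1, -1.3]
finger_gap: 0.582
grip_force: 17.9
```

Lowering 40 mm, then 1 mm steps.

>>> play_rows([
  [0, 0, 0.7, 0],
  [0, 0, 0.6, 0],
  [0, 0, 0.5, 0],
  [0, 0, 0.2, 0],
  [0, 0, 0, 0],
])

```text
time_s: 49.8
tool_pos: [0.6101, 0.1841, 0.0427]
ee_rot: [[0.0, 1.0, -0.003], [1.0, -0.0, -0.0], [-0.0, -0.003, -1.0]]
wrist_force: [0.3, -0.5, -0.1]
finger_gap: 0.588
grip_force: 17.9
```

>>> play_rows([
  [0, 0, 0.05, 0],
  [0, 0, 0, 0],
  [0, 0, 0, 0],
])

```text
time_s: 50.1
tool_pos: [0.6117, 0.1846, 0.0441]
ee_rot: [[0.0, 1.0, 0.001], [1.0, -0.0, 0.0], [0.0, 0.001, -1.0]]
wrist_force: [0.7, 0.5, -1.8]
finger_gap: 0.585
grip_force: 17.9
```

>>> play_rows([
  [0, 0, 0.05, 0],
  [0, 0, 0, 0],
  [0, 0, 0, 0],
])

```text
time_s: 50.4
tool_pos: [0.6112, 0.1845, 0.0426]
ee_rot: [[0.0, 1.0, 0.0], [1.0, -0.0, 0.0], [0.0, 0.0, -1.0]]
wrist_force: [-0.1, -0.8, -1.3]
finger_gap: 0.587
grip_force: 17.9
```

>>> play_rows([
  [0, 0, 0.05, 0],
  [0, 0, 0, 0],
  [0, 0, 0, 0],
])

```text
time_s: 50.7
tool_pos: [0.6111, 0.1844, 0.0414]
ee_rot: [[0.0, 1.0, -0.0], [1.0, -0.0, -0.0], [-0.0, -0.0, -1.0]]
wrist_force: [0.8, -0.5, -2.0]
finger_gap: 0.582
grip_force: 17.9
```

>>> play_rows([
  [0, 0, 0.05, 0],
  [0, 0, 0, 0],
  [0, 0, 0, 0],
])

```text
time_s: 51.0
tool_pos: [0.6112, 0.1844, 0.0404]
ee_rot: [[0.0, 1.0, -0.0], [1.0, -0.0, -0.0], [-0.0, -0.0, -1.0]]
wrist_force: [-0.7, -0.0, -1.6]
finger_gap: 0.582
grip_force: 17.9
```

>>> play_rows([
  [-0.03, 0, 0.05, 0],
  [0, 0, 0, 0],
  [0, 0, 0, 0],
])

```text
time_s: 51.3
tool_pos: [0.6112, 0.1838, 0.0394]
ee_rot: [[0.0, 1.0, -0.0], [1.0, -0.0, -0.0], [-0.0, -0.0, -1.0]]
wrist_force: [-0.6, 0.5, -2.1]
finger_gap: 0.586
grip_force: 17.9
```

>>> play_rows([
  [0, 0, 0.03, 0],
  [0, 0, 0, 0],
  [0, 0, 0, 0],
])

```text
time_s: 51.6
tool_pos: [0.6113, 0.1838, 0.039]
ee_rot: [[0.0, 1.0, 0.0], [1.0, -0.0, 0.0], [0.0, 0.0, -1.0]]
wrist_force: [0.2, -0.5, -0.6]
finger_gap: 0.584
grip_force: 17.9
```

>>> play_rows([
  [0, 0, 0.03, 0],
  [0, 0, 0, 0],
  [0, 0, 0, 0],
])

```text
time_s: 51.9
tool_pos: [0.6113, 0.1838, 0.039]
ee_rot: [[0.0, 1.0, 0.0], [1.0, -0.0, -0.0], [-0.0, 0.0, -1.0]]
wrist_force: [-2.7, 0.1, 4.8]
finger_gap: 0.58
grip_force: 17.9
```

Contact. I'll release, rise and back away from the top view.

>>> play_rows([
  [0, 0, 0, 0],
  [0, 0, 0, 0],
  [0, 0, 0, 0],
  [0, 0, 0, 0],
  [0, 0, -0.5, 0],
], jaw=78)

```text
time_s: 52.4
tool_pos: [0.6096, 0.1835, 0.0467]
ee_rot: [[0.0, 1.0, -0.004], [1.0, -0.0, -0.001], [-0.001, -0.004, -1.0]]
wrist_force: [0.5, -0.2, 0.0]
finger_gap: 0.831
grip_force: 0.0
```

>>> play_rows([
  [0, 0, -1, 0],
  [0, 0, -1, 0],
  [0, 0, -1, 0],
  [0, 0, -1, 0],
  [0, 0, -1, 0],
])

```text
time_s: 52.9
tool_pos: [0.6114, 0.1839, 0.1499]
ee_rot: [[0.0, 1.0, 0.001], [1.0, -0.0, 0.0], [0.0, 0.001, -1.0]]
wrist_force: [0.2, 0.6, -0.1]
finger_gap: 0.828
grip_force: 0.0
```

>>> play_rows([
  [0, -1, 0, 0],
  [0, -1, 0, 0],
  [0, -1, 0, 0],
  [0, -1, 0, 0],
  [0, -1, 0, 0],
])

```text
time_s: 53.4
tool_pos: [0.5107, 0.1839, 0.1491]
ee_rot: [[0.0, 1.0, 0.001], [1.0, -0.0, 0.0], [0.0, 0.001, -1.0]]
wrist_force: [-0.2, 0.6, -0.0]
finger_gap: 0.833
grip_force: 0.0
```

>>> play_rows([
  [-1, -1, 0, 0],
  [-1, -1, 0, 0],
  [-1, -1, 0, 0],
  [-1, 0, 0, 0],
  [-1, 0, 0, 0],
])

```text
time_s: 53.9
tool_pos: [0.4509, 0.0833, 0.1492]
ee_rot: [[-0.0, 1.0, 0.002], [1.0, 0.0, -0.0], [-0.0, 0.002, -1.0]]
wrist_force: [0.5, 0.4, 0.4]
finger_gap: 0.831
grip_force: 0.0
```

```bash
python3 snap.py top m7 170 430 80 250; python3 snap.py scene m8 130 350 70 270
python3 - <<'E'
from h import *
P=cloud(dict(np.load('m7.npz'))).reshape(-1,3)
q=P[(P[:,2]>.068)&(P[:,2]<.09)&(np.hypot(P[:,0]-.61,P[:,1]-.184)<.034)]
print(len(q),q[:,2].max(),circ(q[:,:2]),cv2.minAreaRect((q[:,:2]*1000).astype(np.float32)))
E
```

```text
53.95 [0.4513 0.0808 0.1492] 0.8269755479600148 [ 1.50721756 -1.93818213 -0.08493761]
54.0 [0.4516 0.0823 0.1492] 0.8300759059706887 [-0.07467487  0.42301324 -0.07389395]
116 0.08080459215016256 (array([0.61087269, 0.18547973]), np.float64(0.02590240883450374)) ((610.7720336914062, 184.77947998046875), (54.497222900390625, 54.26734924316406), 46.38261032104492)
```

View pics/m7.png

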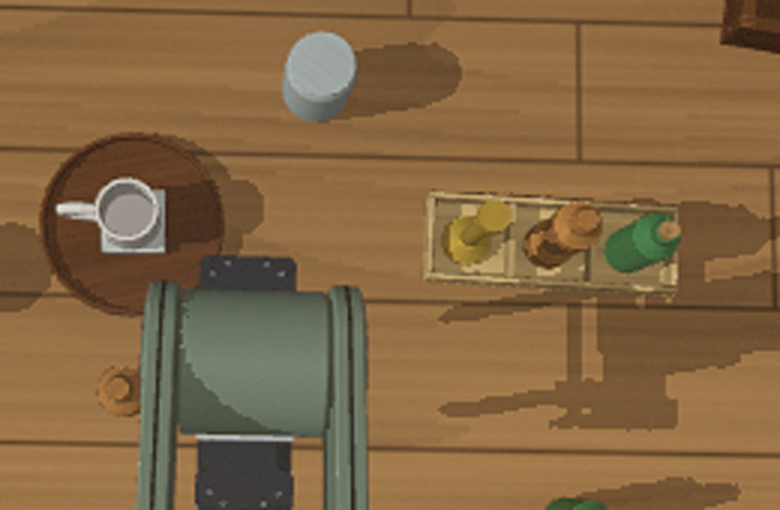

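View pics/m8.png

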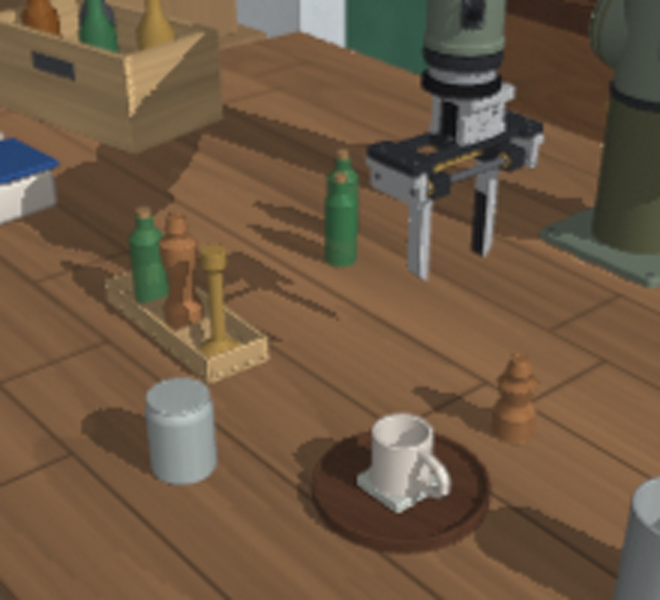

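The top view shows the cup upright and centred on the coaster within about 1.5 mm (crop 128,210), and the tray lot is in place. In the scene view all the placed things are upright, the short mill (515,400) and tin (180,430) stand untouched and the gripper is clear.

```bash
python3 -c "
from station import manip
print(manip.finish_job())"
```

```text
the job is handed in; nothing more can be done
None
```

I made up both lots and handed the job in at about 54 s: the last pictures show everything upright, with the tall mill between candlestick and bottle in the tray and the cup about 1.5 mm off centre on the coaster; no verdict came back.

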